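Turn the bracket in the welding jig and hold its clamp shut

TASK

The bent bracket's long leg is done: turn the bracket a quarter turn clockwise on the jig plate and let go of it with the outside of its short leg flat against the stop bar, the clamp's pad facing the inside of that leg. Then pull the long pin punch out of the wooden block, put its tip through the hole in the valve housing and press the recessed override button down until the clamp is tight on the bracket; finish still gripping the punch and holding the button down, for I weld meanwhile. Leave the other two punches in the block, and the hammer and tin where they are.

Things in the scene. Friction and masses are not known exactly. Their poses are not given: they have to be found in the camera images.
- jig: fixed steel welding jig plate, 220 x 300 mm, 12 mm thick, on the bench; origin in the middle of its underside. x points from the robot's side straight into the stop bar (normal to its face), y (left) along the bar, z up. It carries the stop bar, the air clamp in front of the bar, and the solenoid valve at its left (+y) end
- stop_face (a point): centre of the stop bar's working face (which looks to jig -x), 30 mm above the plate, that is above the bar itself: the bar is 15 mm high over the plate, with screw heads 4 mm higher, 30 mm deep in x and 180 mm long in y. Axes as the jig. The clamp works along this point's x line
- pad_face (a point): centre of the face of the clamp's round rubber pad (diameter 20 mm), 13 mm above the plate, looking to jig +x at the bar, 22.5 mm from it when open. Behind it a 10 mm rod and the cylinder, 25 mm wide and up to 26 mm above the plate, whose body begins 69 mm from the bar's face
- clamp (a joint): travel of the clamp's pad towards the bar in m: 0 open, 0.016 end of stroke. The valve drives it, twice as far as the override button is pressed, and back when the button rises. On the 8 mm thick leg of a well seated bracket it stops at about 0.0145 and then clamps with about half the force put on the button beyond its spring
- long_leg (a point): centre of the bracket's long leg (mid-thickness, half-way up). The bracket: steel flat bar 60 x 8 mm bent to an L, standing on edge, 60 mm high, about 0.7 kg; legs 120 and 80 mm over the outside. x along the long leg away from the bend, -y the way the short leg points, z up. Outside corner at x -60, y +4 mm; centre of mass 22 mm towards the bend, 14 mm to -y. Grasp a leg from above across its 8 mm
- short_leg_face (a point): middle of the outside face of the bracket's short leg, half-way up (30 mm), 40 mm from the outside corner; axes as for the long leg, -x points straight out of this face. At the start it looks to jig +y and the long leg's outside (+y) lies near the bar; after the quarter turn (clockwise from above) it looks at the bar (jig +x)
- punch_grip (a point): middle of the body of the long pin punch, the tallest of three steel punches standing upright in the block; z up along it. Body diameter 14 mm, from 36 mm below to 36 mm above this point (the lowest 8 mm a cone); below it a round pin, 8 mm, with a flat tip 94 mm below this point. 0.11 kg. The pin stands 36 mm deep in a 9.5 mm hole: pull straight up
- block: fixed wooden punch block, 140 x 50 mm, 50 mm high, origin in the middle of its underside; x runs along its row of three holes, 45 mm apart (x = -45, 0, +45 mm). Any punch may stand in any hole
- hole (a point): centre of the mouth of the round vertical hole, 16 mm wide, in the flat top of the valve's grey 50 x 50 mm override housing, 46 mm above the plate; axes as the jig. In it, 14 mm below this point, is the face of the brass button, 11 mm wide. A black coil, 10 mm higher than the housing, begins 40 mm away in jig +x
- override (a joint): how far the override button is pressed, in m: 0 up, 0.008 at its end stop. Its spring takes 2 N at first and 5 N near the end. With the bracket well seated the button comes up firm at about 0.0073, where the clamp is tight; 10 to 20 N in all is a good push there
- centre_punch_mid (a point): middle of the body of the centre punch, 96 mm long, body diameter 16 mm, standing in the block: leave it
- drift_mid (a point): middle of the body of the short thick drift, 80 mm long, body diameter 20 mm, standing in the block: leave it
- hammer: hammer, 280 mm long, lying on the bench at the right: leave it
- tin: closed metal tin, diameter 70 mm, 75 mm high, origin under its middle, on the bench: leave it
Mind the look-alikes: they are no part of the job. Of the things shaped like the part that bears long_leg, the dark steel one is meant.

How it is judged:
By the outcome, as a careful person would: the job done as asked, in the order asked, and still so for the second after the job is handed in, while the arm keeps its last pose, push and grip.
It also fails if it takes over 54 s, if anything falls off the work surface, if the arm or the gripper's body presses on something with over 40 N, if the wrist force passes 120 N, or if a joint passes its speed limit or range.

ROBOT

A 6-joint arm with a two-finger parallel gripper is mounted at the origin on the work surface. World frame = base frame: x ahead of the robot, y to its left, z up, the work surface at z = 0. Lengths are in m, angles in rad, forces in N, time in s.
With the tool pointing down it reaches from about 0.425 to 0.95 m from the base axis. Payload 14.7 kg.
Tool frame: the origin (TCP) lies at the very end of the fingers, on their centre line; the grasp point (between the pads) lies 19 mm behind it; x points along the fingers, y is the direction in which the jaws open and shut, and the axes are right-handed (so a half turn about x gives the same grasp; the last joint's range is limited). The gripper opens to 85 mm and grips with 20 to 120 N. Pads are 22 mm wide; open, the fingers measure 114 mm over their backs; the gripper's body (76 mm by 85 mm) begins 54 mm behind the grasp point. The pads swing forward as they close: fully open they stand 13 mm farther back than shut.
Start: joints at [-1.363, 0.48, 1.596, -0, 1.065, -0.047], TCP at [0.164, -0.629, 0.231] pointing down, gripper open.
Joint ranges: [-2.75, 2.75], [-0.82, 2.05], [0.23, 2.67], [-1.56, 4.7], [0.09, 2.69], [-2.92, 2.92]. Speed limits (rad/s): [1.89, 1.89, 2.39, 3.01, 3.01, 3.01].

INTERFACE

Orientations are given as a rotation vector (axis times angle).
In Python, from cell import env gives the robot as it stands.
- The arm moves only by the tool carry_out, never from a script. Its argument "plan" is a list of rows, each a list of 7 numbers: the shift along the world's x, y, z in m, then the turn, a rotation vector about the world's x, y, z in rad, then the closure, from 0 (fully open) to 1 (shut). A call has exactly 5 rows; each row is the pose to reach, as a shift and turn from the pose commanded when the call began; what a row does not reach only later rows make up. A row lasts 1/10 s, in which the tool goes at most 50 mm and 8.59 degrees, less where a joint would pass 70% of its speed; a pose out of reach is approached as far as the arm can. A call with a gripper value outside its range is refused whole. The fingers move at their own pace and stop on an object; the grip force is fixed at half the most. Time passes only in rows, so rows that repeat a pose let the fingers close, or fill a call up. It gives the time, the measured TCP pose, the force and the opening at its end, in the units of the state.
- env.get_obs(): the state, without advancing time (a new reading comes with each control period).
- env.read_camera(name): name is "side" or "top" or "wrist"; returns a dict with "img" (400x640x3 uint8, blue, green, red), "intrinsics" (3x3 intrinsics, pixels), "xyz" and "attitude" of the camera in the world. Camera axes: x right, y down, z forward; pixel columns grow to the right and rows downward; lengths in m; the calibration is good to about 2 mm. A picture is of the moment at which its call begins. There is no depth.
- env.job_done(): hands the job in, once; it reports no verdict.
The state is a dict: "time_s": time; "joints": joint angles; "joint_velocities": joint speeds; "joint_efforts": joint torques, N m; "tool_pos": TCP position; "orientation": TCP orientation; "wrist_force": force on the tool from outside, world axes, zero at the start; "moment": the same for the moment, N m; "grip_width": finger opening in m.
Only numpy, scipy, OpenCV 4.12 (cv2) and the standard library are available. Lean on these libraries where they do the work, as an engineer would, in place of code of your own. Each camera call takes 0.05 s, during which the arm holds its last target.

## Working session

There is one attempt and no reset: what is moved stays moved. The work goes in short steps, Python scripts to look and compute and a tool call to move; the robot and the scene stay as the last step left them, time stands still between calls to the robot, and variables do not carry over. Pictures are saved under pics/ and viewed, and the job is handed in when it is done.

Besides the shell and the picture viewer there is one more tool, called after ">>>" as a command line: name --pt "numbers of a row" for each row, then --argument value for the rest. carry_out: Moves the arm, as the interface text tells. Its arguments: {"type":"object","properties":{"plan":{"type":"array","items":{"type":"array","items":{"type":"number"}}}},"required":["plan"]}

```bash
ls; mkdir -p pics
cat > h.py <<'E'
import numpy as np, cv2
from cell import env
from scipy.spatial.transform import Rotation as R
def snap(n,f):
    c=env.read_camera(n); cv2.imwrite('pics/'+f,c['img']); return c
E
python3 - <<'E'
from h import *
np.set_printoptions(precision=4,suppress=True)
for n in ['side','top','wrist']:
    c=snap(n,n+'0.png'); print(n,c['intrinsics'],c['xyz'],c['attitude'])
print(env.get_obs())
E
```

```text
pics
side [[373.0691   0.     318.1003]
 [  0.     373.0691 199.6808]
 [  0.       0.       1.    ]] [0.3829 0.8201 0.6413] [-0.3181  2.6287 -1.4858]
top [[454.9619   0.     319.9881]
 [  0.     454.9619 192.7957]
 [  0.       0.       1.    ]] [ 0.4466 -0.0702  1.4263] [-2.1563  2.1608 -0.0956]
wrist [[287.8385   0.     320.4264]
 [  0.     287.8385 201.5474]
 [  0.       0.       1.    ]] [ 0.2354 -0.6107  0.3731] [ 2.2915 -1.7716 -0.266 ]
{'time_s': 0.15, 'joints': array([-1.3626,  0.4807,  1.5967, -0.    ,  1.0651, -0.0466]), 'joint_velocities': array([ 0.0014, -0.0039, -0.002 , -0.0006, -0.0001,  0.0008]), 'joint_efforts': array([  0.0023, -95.1147, -43.0461,   0.0001,   0.0081,  -0.0001]), 'tool_pos': array([ 0.1638, -0.6287,  0.2308]), 'orientation': array([ 2.086 ,  0.2682, -2.0861]), 'wrist_force': array([ 1.2049,  0.8025, -0.9022]), 'moment': array([-0.0455, -0.0397, -0.002 ]), 'grip_width': 0.08522236441303156}
```

View pics/top0.png

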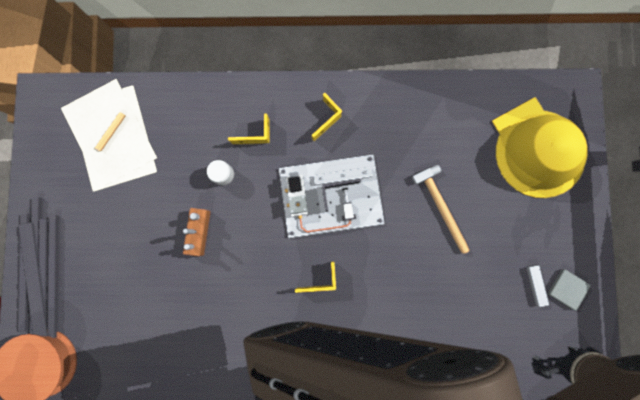

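View pics/side0.png

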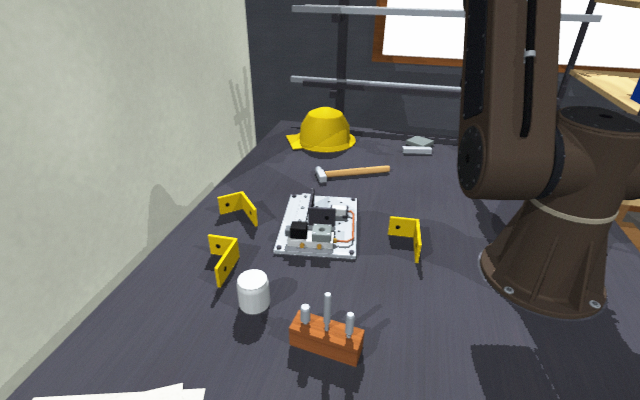

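View pics/wrist0.png

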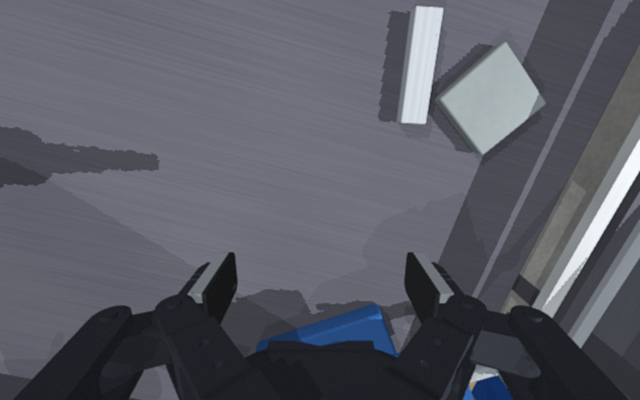

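Run:
```python
from h import *
t=cv2.imread('pics/top0.png'); s=cv2.imread('pics/side0.png')
cv2.imwrite('pics/t_jig.png',cv2.resize(t[145:245,268:398],None,fx=6,fy=6,interpolation=cv2.INTER_CUBIC))
cv2.imwrite('pics/t_blk.png',cv2.resize(t[190:270,160:240],None,fx=7,fy=7,interpolation=cv2.INTER_CUBIC))
cv2.imwrite('pics/s_jig.png',cv2.resize(s[180:270,265:375],None,fx=6.5,fy=6.5,interpolation=cv2.INTER_CUBIC))
cv2.imwrite('pics/s_blk.png',cv2.resize(s[280:370,270:380],None,fx=6.5,fy=6.5,interpolation=cv2.INTER_CUBIC))
```

```text
(no output)
```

View pics/t_jig.png

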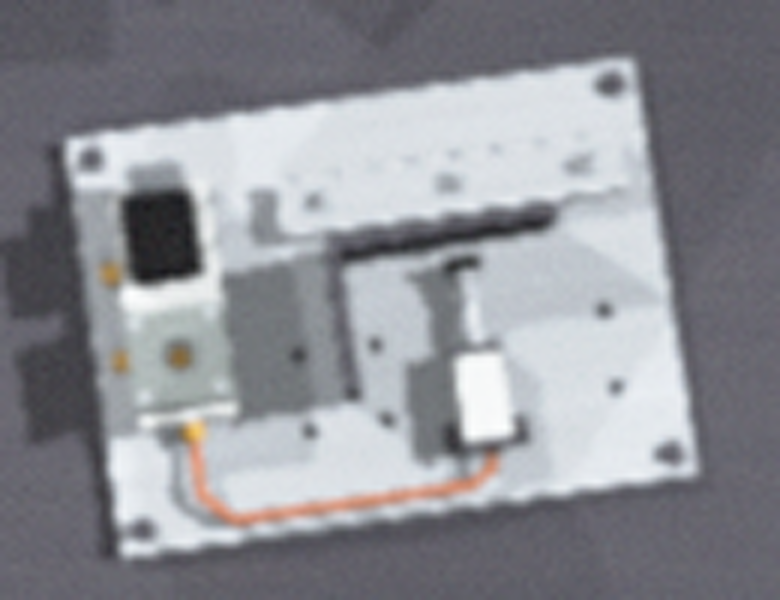

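View pics/s_jig.png

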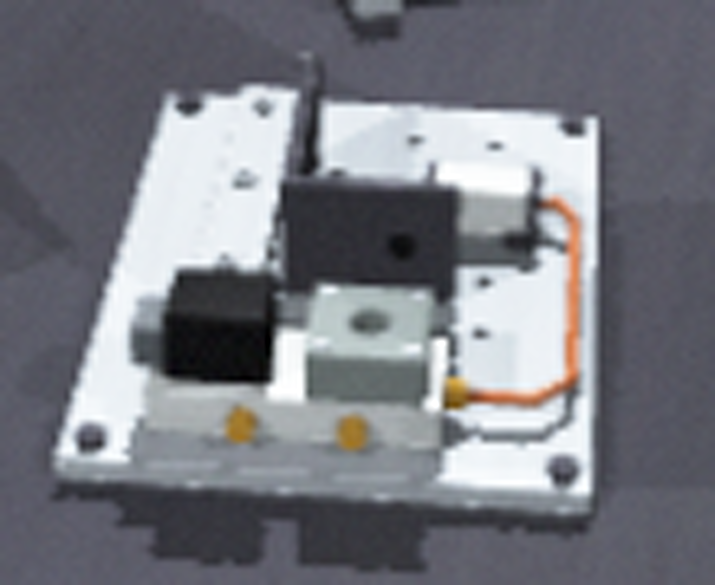

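View pics/t_blk.png

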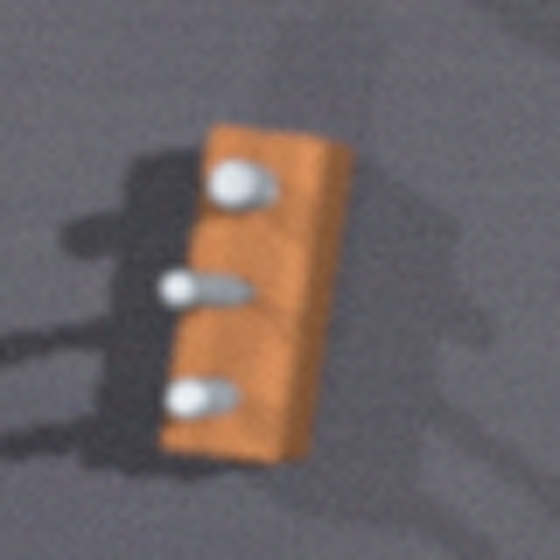

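View pics/s_blk.png

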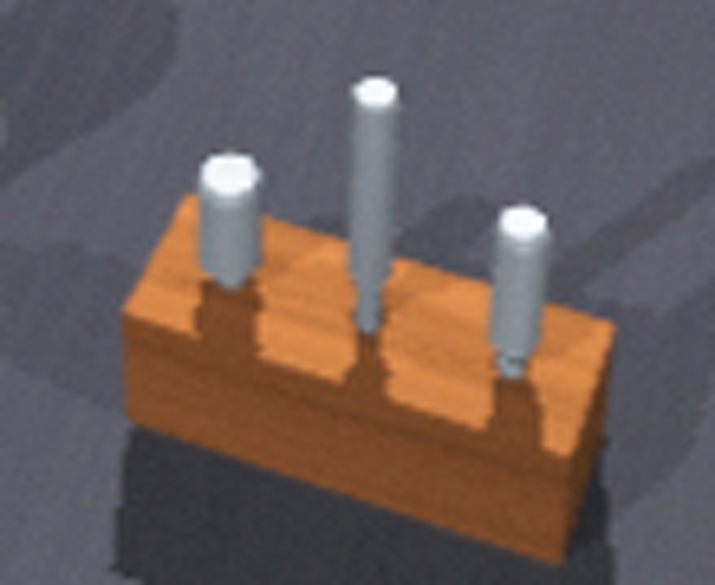

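```bash
cat >> h.py <<'E'
np.set_printoptions(precision=4,suppress=True)
from scipy.optimize import least_squares
CAL={'side':(np.array([[373.0691,0,318.1003],[0,373.0691,199.6808],[0,0,1]]),[0.3829,0.8201,0.6413],[-0.3181,2.6287,-1.4858]),
'top':(np.array([[454.9619,0,319.9881],[0,454.9619,192.7957],[0,0,1]]),[0.4466,-0.0702,1.4263],[-2.1563,2.1608,-0.0956])}
def proj(cal,P):
    K,x,a=cal; p=R.from_rotvec(a).inv().apply(np.atleast_2d(P)-np.array(x)); p=p@K.T
    return p[:,:2]/p[:,2:]
def ray(cal,uv,z):
    K,x,a=cal; d=R.from_rotvec(a).apply(np.linalg.inv(K)@[uv[0],uv[1],1]); x=np.array(x)
    return x+d*(z-x[2])/d[2]
def calof(c): return (c['intrinsics'],c['xyz'],c['attitude'])
def rz(P,x,y,th):
    P=np.array(P,float); c,s=np.cos(th),np.sin(th)
    return np.c_[x+c*P[:,0]-s*P[:,1], y+s*P[:,0]+c*P[:,1], P[:,2]]
E
python3 - <<'E'
from h import *
tc=lambda a:[a[0]/6+268-.4,a[1]/6+145-.4]
sc=lambda a:[a[0]/6.5+265-.4,a[1]/6.5+180-.4]
C=[[.11,.15,.012],[.11,-.15,.012],[-.11,-.15,.012],[-.11,.15,.012]]
T=np.array([tc(a) for a in [(65,140),(632,60),(700,472),(118,555)]])
S=np.array([sc(a) for a in [(55,462),(165,92),(600,115),(594,495)]])
for nm,f in [('top',1),('side',2)]:
  U=T if f==1 else S
  s=least_squares(lambda p:(proj(CAL[nm],rz(C,*p))-U).ravel(),[.45,-.1,.1]); print(nm,s.x,s.fun)
s=least_squares(lambda p:np.r_[(proj(CAL['top'],rz(C,*p))-T).ravel(),(proj(CAL['side'],rz(C,*p))-S).ravel()],[.45,-.1,.1]); print(s.x,s.fun)
p=s.x
# block
bt=lambda a:[a[0]/7+160-.4,a[1]/7+190-.4]
bs=lambda a:[a[0]/6.5+270-.4,a[1]/6.5+280-.4]
print('punch top', ray(CAL['top'],bt((180,287)),.05+.094+.036-.036), ray(CAL['side'],bs((376,92)),.144))
print('block', [ray(CAL['top'],bt(u),.05) for u in [(210,125),(322,135),(288,460),(162,450)]])
# bracket: hole in housing
print('hole', ray(CAL['top'],tc((179,354)),.058),ray(CAL['side'],sc((369,320)),.058))
inv=lambda w:[np.cos(p[2])*(w[0]-p[0])+np.sin(p[2])*(w[1]-p[1]),-np.sin(p[2])*(w[0]-p[0])+np.cos(p[2])*(w[1]-p[1]),w[2]]
print('holejig',np.array(inv(ray(CAL['top'],tc((179,354)),.058))),np.array(inv(ray(CAL['side'],sc((369,320)),.058))))
# bracket top edges z=.072, outside corner
for n,u in [('corner',(285,180)),('short end',(457,182)),('long end',(307,52))]:
  print(n,np.array(inv(ray(CAL['side'],sc(u),.072))))
for n,u in [('Tcorner',(333,240)),('Tlong end',(555,208)),('Tshortend',(350,395)), ('pad',(470,262)),('barL',(285,240))]:
  print(n,np.array(inv(ray(CAL['top'],tc(u),.072))))
E
```

```text
top [ 0.5888 -0.0787  0.1395] [ 0.115  -0.1624 -0.0801 -0.2991 -0.5714  0.3183  0.5386  0.1429]
side [ 0.5863 -0.076   0.1448] [ 0.0252 -0.2961  0.3754  0.1247 -0.556   0.2364  0.1203  0.1377]
[ 0.5876 -0.0781  0.1423] [-0.1828  0.365  -0.4088 -0.0345 -0.7069  0.5623  0.4348  0.6586 -0.3097
 -0.9156  0.2974 -0.2558 -0.751  -0.0719 -0.4087 -0.3714]
punch top [0.4769 0.3329 0.144 ] [0.4754 0.3356 0.144 ]
block [array([0.5495, 0.3515, 0.05  ]), array([0.545 , 0.3024, 0.05  ]), array([0.4049, 0.3135, 0.05  ]), array([0.4092, 0.3681, 0.05  ])]
hole [0.5597 0.022  0.058 ] [0.5574 0.0237 0.058 ]
holejig [-0.0134  0.103   0.058 ] [-0.0155  0.105   0.058 ]
corner [0.0287 0.0235 0.072 ]
short end [-0.0465  0.0169  0.072 ]
long end [ 0.0313 -0.0918  0.072 ]
Tcorner [0.0308 0.0181 0.072 ]
Tlong end [ 0.0306 -0.094   0.072 ]
Tshortend [-0.0472  0.0209  0.072 ]
pad [ 0.0099 -0.048   0.072 ]
barL [0.0343 0.0418 0.072 ]
```

Run:
```python
from h import *
o=env.get_obs()
T=R.from_rotvec(o['orientation']).as_matrix(); print(T)
C=R.from_rotvec([2.2915,-1.7716,-0.266]).as_matrix(); print(C)
print('cam in tool',T.T@(np.array([.2354,-.6107,.3731])-o['tool_pos']), T.T@C)
```

```text
[[-0.0002  0.2521 -0.9677]
 [ 0.0009 -0.9677 -0.2521]
 [-1.     -0.0009 -0.    ]]
[[ 0.2516 -0.9256 -0.2827]
 [-0.9678 -0.2411 -0.072 ]
 [-0.0016  0.2918 -0.9565]]
cam in tool [-0.1423  0.0005 -0.0738] [[ 0.0006 -0.2918  0.9565]
 [ 1.     -0.0003 -0.0008]
 [ 0.0006  0.9565  0.2918]]
```

>>> carry_out --pt "0.028 0.041 0.02 0 0 0.14 0" --pt "0.056 0.082 0.04 0 0 0.28 0" --pt "0.084 0.123 0.06 0 0 0.42 0" --pt "0.11 0.164 0.08 0 0 0.56 0" --pt "0.138 0.205 0.1 0 0 0.7 0"

```text
time_s: 0.65
tool_pos: [0.2938, -0.435, 0.3257]
orientation: [1.643, 0.856, -1.643]
wrist_force: [1.7, -1.0, 0.4]
grip_width: 0.0859
```

>>> carry_out --pt "0.028 0.041 0 0 0 0.14 0" --pt "0.056 0.082 0 0 0 0.28 0" --pt "0.084 0.123 0 0 0 0.42 0" --pt "0.11 0.164 0 0 0 0.56 0" --pt "0.138 0.205 0 0 0 0.7 0"

```text
time_s: 1.15
tool_pos: [0.4318, -0.2299, 0.3252]
orientation: [1.143, 1.25, -1.143]
wrist_force: [1.2, -0.9, -0.8]
grip_width: 0.0855
```

>>> carry_out --pt "0.03 0.045 0 0 0 0.06 0" --pt "0.06 0.09 0 0 0 0.06 0" --pt "0.09 0.135 0 0 0 0.06 0" --pt "0.12 0.18 0 0 0 0.06 0" --pt "0.15 0.23 0 0 0 0.06 0"

```text
time_s: 1.65
tool_pos: [0.5692, -0.0207, 0.325]
orientation: [1.102, 1.274, -1.102]
wrist_force: [1.1, -1.1, 0.2]
grip_width: 0.0855
```

Run:
```python
from h import *
c=snap('wrist','w1.png'); import pickle; pickle.dump(c,open('w1.pkl','wb'))
print(env.get_obs()['tool_pos'],env.get_obs()['joints'])
cv2.imwrite('pics/w1b.png',c['img'][:,:] )
```

```text
[ 0.5724 -0.015   0.3248] [-0.0811  0.2873  1.6593  0.003   1.1935 -0.2281]
```

View pics/w1.png

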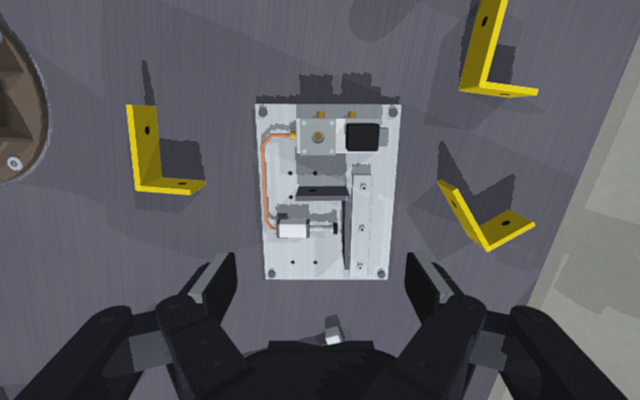

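Run:
```python
from h import *
t=cv2.imread('pics/w1.png')
cv2.imwrite('pics/w1c.png',cv2.resize(t[165:285,250:400],None,fx=5,fy=5,interpolation=cv2.INTER_CUBIC))
cv2.imwrite('pics/w1d.png',cv2.resize(t[95:195,250:410],None,fx=5,fy=5,interpolation=cv2.INTER_CUBIC))
```

```text
(no output)
```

View pics/w1c.png

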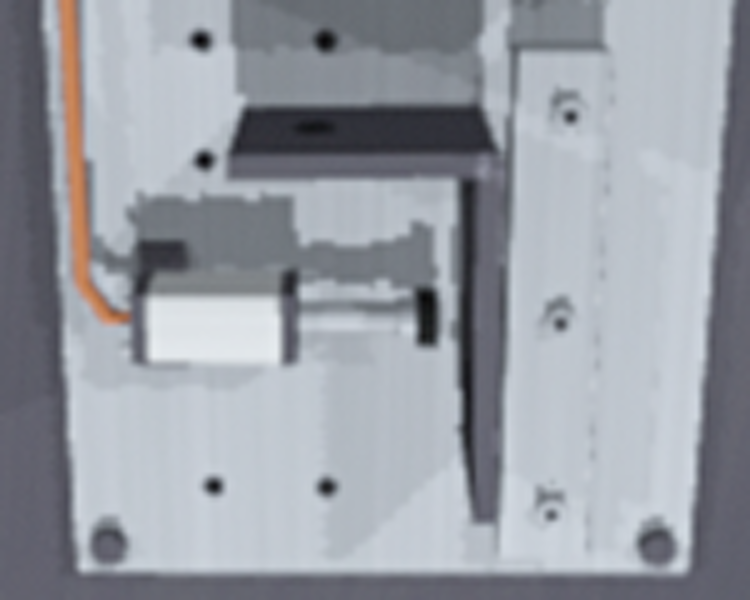

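View pics/w1d.png

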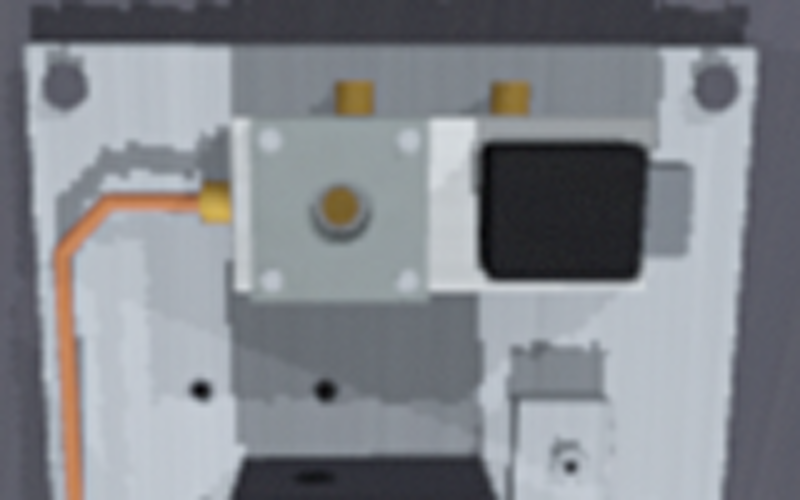

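Run:
```python
from h import *
import pickle
c=pickle.load(open('w1.pkl','rb')); W=calof(c)
k=lambda a:[a[0]/5+250-.4,a[1]/5+165-.4]
d=lambda a:[a[0]/5+250-.4,a[1]/5+95-.4]
C=[[.11,.15,.012],[.11,-.15,.012],[-.11,-.15,.012],[-.11,.15,.012]]
U=np.array([d((757,47)),k((690,570)),k((78,572)),d((27,45))])
s=least_squares(lambda p:(proj(W,rz(C,*p))-U).ravel(),[.59,-.08,.14]); p=s.x; print(p,s.fun)
inv=lambda w:np.array([np.cos(p[2])*(w[0]-p[0])+np.sin(p[2])*(w[1]-p[1]),-np.sin(p[2])*(w[0]-p[0])+np.cos(p[2])*(w[1]-p[1]),w[2]])
for n,u,z,f in [('hole',(341,209),.058,d),('button',(341,207),.044,d),('corner',(500,151),.072,k),('shortend_out',(240,152),.072,k),('shortend_in',(228,178),.072,k),('longend_in',(474,522),.072,k),('longend_out',(497,522),.072,k),('inner',(464,178),.072,k),('pad',(437,315),.025,k),('padtop',(426,290),.035,k),('cyl end',(297,320),.025,k),('cyl TL',(137,280),.038,k),('cylBR',(297,360),.038,k),('barface1',(515,60),.027,k),('barface2',(498,560),.027,k),('barL',(515,48),.027,k)]:
  w=ray(W,f(u),z); print(n,w,inv(w))
```

```text
[ 0.5886 -0.0801  0.1422] [ 0.3864 -0.362  -0.1378  0.6917  0.2233  0.1835 -0.4567 -0.2006]
hole [0.5589 0.022  0.058 ] [-0.0149  0.1052  0.058 ]
button [0.5588 0.0215 0.044 ] [-0.0151  0.1047  0.044 ]
corner [ 0.6152 -0.0512  0.072 ] [0.0304 0.0249 0.072 ]
shortend_out [ 0.5418 -0.062   0.072 ] [-0.0437  0.0245  0.072 ]
shortend_in [ 0.5394 -0.0702  0.072 ] [-0.0473  0.0167  0.072 ]
longend_in [ 0.6278 -0.1697  0.072 ] [ 0.0261 -0.0943  0.072 ]
longend_out [ 0.6348 -0.1687  0.072 ] [ 0.0332 -0.0943  0.072 ]
inner [ 0.6063 -0.0605  0.072 ] [0.0203 0.0168 0.072 ]
pad [ 0.6111 -0.1219  0.025 ] [ 0.0163 -0.0446  0.025 ]
padtop [ 0.605  -0.1099  0.035 ] [ 0.012  -0.0319  0.035 ]
cyl end [ 0.5655 -0.1303  0.025 ] [-0.0299 -0.0464  0.025 ]
cyl TL [ 0.5131 -0.1186  0.038 ] [-0.0802 -0.0274  0.038 ]
cylBR [ 0.5671 -0.1387  0.038 ] [-0.0295 -0.055   0.038 ]
barface1 [ 0.6213 -0.0333  0.027 ] [0.039  0.0417 0.027 ]
barface2 [ 0.6465 -0.2085  0.027 ] [ 0.0391 -0.1353  0.027 ]
barL [ 0.6206 -0.0295  0.027 ] [0.0388 0.0455 0.027 ]
```

```bash
cat >> h.py <<'E'
JIG=(.5886,-.0799,.1422)
def go(tx,ty,tz,yaw):
    "shift/turn needed; yaw = world yaw of tool y"
    o=env.get_obs(); M=R.from_rotvec(o['orientation']).as_matrix()
    # desired: tool x = -z, tool y=(cos,sin,0), tool z = x cross y
    y=np.array([np.cos(yaw),np.sin(yaw),0]); x=np.array([0,0,-1.]); D=np.c_[x,y,np.cross(x,y)]
    print('t',o['time_s'],'pos',o['tool_pos'],'q',o['joints'],'F',o['wrist_force'],'w',o['grip_width'])
    print('shift',np.array([tx,ty,tz])-o['tool_pos'],'turn',R.from_matrix(D@M.T).as_rotvec(),'yaw now',np.arctan2(M[1,1],M[0,1]))
def jw(x,y): c,s=np.cos(JIG[2]),np.sin(JIG[2]); return JIG[0]+c*x-s*y, JIG[1]+s*x+c*y
E
python3 - <<'E'
from h import *
x,y=jw(.027,-.013); print(x,y); go(x,y,.12,.1422)
E
```

```text
0.6171698545977278 -0.08894231210834333
t 1.7 pos [ 0.5724 -0.015   0.3248] q [-0.0811  0.2873  1.6593  0.003   1.1935 -0.2281] F [-0.2441  7.9282 -0.4994] w 0.08541120304551883
shift [ 0.0448 -0.0739 -0.2048] turn [-0.0027  0.0018 -0.0037] yaw now 0.14593901396642645
```

>>> carry_out --pt "0.011 -0.018 -0.04 -0.003 0.002 -0.004 0" --pt "0.022 -0.037 -0.08 -0.003 0.002 -0.004 0" --pt "0.034 -0.055 -0.125 -0.003 0.002 -0.004 0" --pt "0.045 -0.074 -0.165 -0.003 0.002 -0.004 0" --pt "0.045 -0.074 -0.205 -0.003 0.002 -0.004 0"

```text
time_s: 2.2
tool_pos: [0.6144, -0.0988, 0.1182]
orientation: [1.103, 1.27, -1.109]
wrist_force: [1.1, -0.3, 0.2]
grip_width: 0.0852
```

>>> carry_out --pt "0 0 0 0 0 0 0" --pt "0 0 0 0 0 0 0" --pt "0 0 0 0 0 0 0" --pt "0 0 0 0 0 0 0" --pt "0 0 0 0 0 0 0"

```text
time_s: 2.7
tool_pos: [0.6142, -0.0966, 0.1219]
orientation: [1.103, 1.269, -1.107]
wrist_force: [-0.5, 0.4, 0.6]
grip_width: 0.0853
```

Run:
```python
from h import *
x,y=jw(.027,-.013); go(x,y,.04,.1422)
c=snap('wrist','w2.png'); import pickle; pickle.dump(c,open('w2.pkl','wb'))
```

```text
t 2.7 pos [ 0.6142 -0.0966  0.1219] q [-0.2028  0.5636  1.7622 -0.0045  0.8145 -0.3401] F [-0.5438  0.4341  0.5931] w 0.08529077786507851
shift [ 0.0029  0.0077 -0.0819] turn [0.0035 0.0006 0.0018] yaw now 0.14037997191479404
```

View pics/w2.png

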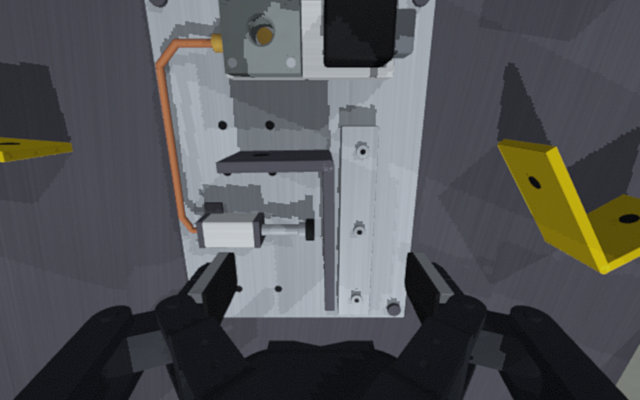

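Run:
```python
from h import *
t=cv2.imread('pics/w2.png')
cv2.imwrite('pics/w2c.png',cv2.resize(t[140:320,205:385],None,fx=4,fy=4,interpolation=cv2.INTER_CUBIC)[:,:])
```

```text
(no output)
```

View pics/w2c.png

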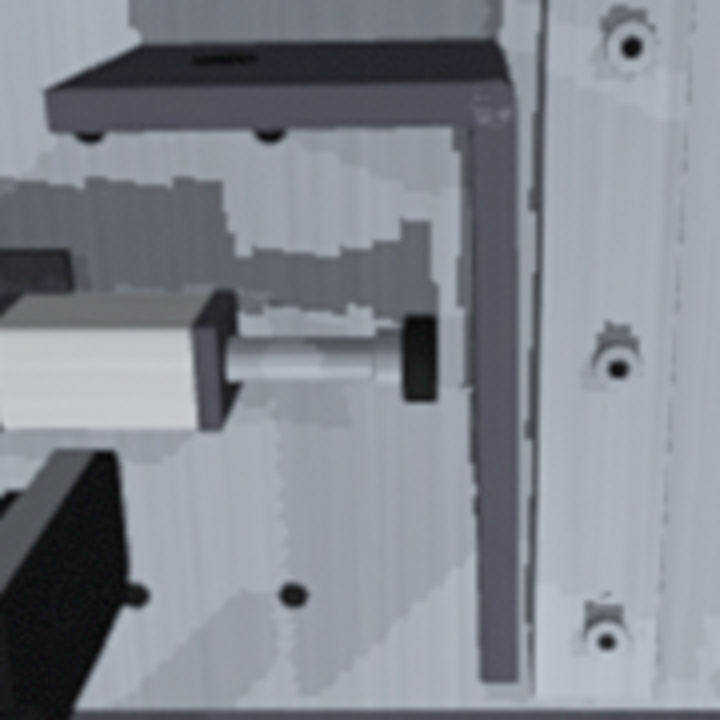

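Run:
```python
from h import *
import pickle
c=pickle.load(open('w2.pkl','rb')); W=calof(c); p=JIG
k=lambda a:[a[0]/4+205-.4,a[1]/4+140-.4]
inv=lambda w:np.array([np.cos(p[2])*(w[0]-p[0])+np.sin(p[2])*(w[1]-p[1]),-np.sin(p[2])*(w[0]-p[0])+np.cos(p[2])*(w[1]-p[1]),w[2]])
for n,u,z in [('corner',(515,85),.072),('short end out',(48,90),.072),('short end in',(52,132),.072),('inner',(472,126),.072),('longend_in',(481,682),.072),('longend_out',(518,682),.072),('out at -13',(517,300),.072),('bar1',(547,10),.027),('bar2',(537,690),.027),('pad',(438,358),.025)]:
  w=ray(W,k(u),z); print(n,w,inv(w))
print(env.get_obs()['tool_pos'],c['xyz'])
```

```text
corner [ 0.6161 -0.0523  0.072 ] [0.0311 0.0234 0.072 ]
short end out [ 0.5388 -0.064   0.072 ] [-0.047   0.0228  0.072 ]
short end in [ 0.5398 -0.0711  0.072 ] [-0.0471  0.0156  0.072 ]
inner [ 0.61   -0.0602  0.072 ] [0.0239 0.0165 0.072 ]
longend_in [ 0.6275 -0.1701  0.072 ] [ 0.0257 -0.0948  0.072 ]
longend_out [ 0.6347 -0.1691  0.072 ] [ 0.033  -0.0949  0.072 ]
out at -13 [ 0.6223 -0.09    0.072 ] [ 0.0319 -0.0147  0.072 ]
bar1 [ 0.6232 -0.0432  0.027 ] [0.0395 0.0314 0.027 ]
bar2 [ 0.6471 -0.205   0.027 ] [ 0.0402 -0.1322  0.027 ]
pad [ 0.6116 -0.1225  0.025 ] [ 0.0167 -0.0454  0.025 ]
[ 0.614  -0.0967  0.1215] [ 0.6031 -0.023   0.2639]
```

>>> carry_out --pt "0.0044 0.0064 0 0.003 0 0.015 0" --pt "0.0044 0.0064 -0.02 0.003 0 0.015 0" --pt "0.0044 0.0064 -0.045 0.003 0 0.015 0" --pt "0.0044 0.0064 -0.07 0.003 0 0.015 0" --pt "0.0044 0.0064 -0.0815 0.003 0 0.015 0"

```text
time_s: 3.25
tool_pos: [0.6171, -0.0897, 0.0368]
orientation: [1.092, 1.282, -1.096]
wrist_force: [-0.2, 0.5, -0.4]
grip_width: 0.0852
```

>>> carry_out --pt "0 0 0 0 0 0 0.4" --pt "0 0 0 0 0 0 0.7" --pt "0 0 0 0 0 0 0.8" --pt "0 0 0 0 0 0 1" --pt "0 0 0 0 0 0 1"

```text
time_s: 3.75
tool_pos: [0.6182, -0.0905, 0.0394]
orientation: [1.094, 1.279, -1.095]
wrist_force: [0.3, 0.4, -0.1]
grip_width: 0.0122
```

Run:
```python
from h import *
go(.6184,-.0903,.04,.157)
c=snap('wrist','w3.png')
```

```text
t 3.75 pos [ 0.6182 -0.0905  0.0394] q [-0.1936  0.6808  1.7966 -0.0007  0.665  -0.348 ] F [ 0.2846  0.3578 -0.1402] w 0.012243769386281356
shift [0.0002 0.0002 0.0006] turn [ 0.0003 -0.0009  0.002 ] yaw now 0.15498782842917885
```

View pics/w3.png

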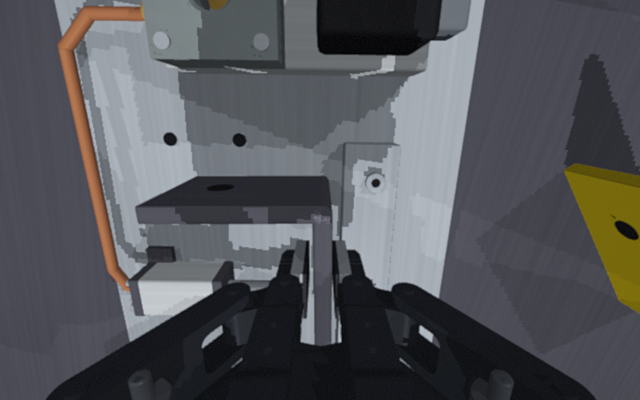

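Fingers straddle the long leg, well centred (leg at columns 310-330, fingers 285-365), not yet fully shut. Finish closing, then lift.

>>> carry_out --pt "0 0 0 0 0 0 1" --pt "0 0 0 0 0 0 1" --pt "0 0 0 0 0 0 1" --pt "0 0 0.01 0 0 0 1" --pt "0 0 0.03 0 0 0 1"

```text
time_s: 4.3
tool_pos: [0.6162, -0.0901, 0.0678]
orientation: [1.092, 1.283, -1.098]
wrist_force: [-0.3, -0.1, -7.5]
grip_width: 0.0074
```

>>> carry_out --pt "0 0 0.03 0 0 0 1" --pt "0 0 0.06 0 0 0 1" --pt "0 0 0.065 0 0 0 1" --pt "0 0 0.065 0 0 0 1" --pt "0 0 0.065 0 0 0 1"

```text
time_s: 4.8
tool_pos: [0.6168, -0.0902, 0.1322]
orientation: [1.093, 1.282, -1.097]
wrist_force: [0.1, -0.6, -9.1]
grip_width: 0.0071
```

Run:
```python
from h import *
JY=.143
# target: leg mid y = -.045-.036=-.081, grasp at 38mm+gap from bar face .040
x,y=jw(.040-.038-.006,-.081); print(x,y); go(x,y,.105,JY-np.pi/2)
c=snap('wrist','w4.png')
```

```text
0.5961197948599912 -0.16064932002972937
t 4.8 pos [ 0.6168 -0.0902  0.1322] q [-0.1936  0.5546  1.7467 -0.0005  0.8441 -0.3482] F [ 0.0535 -0.5881 -9.1258] w 0.007131914444854129
shift [-0.0207 -0.0705 -0.0272] turn [-0.0033 -0.0027 -1.5827] yaw now 0.154926000236447
```

View pics/w4.png

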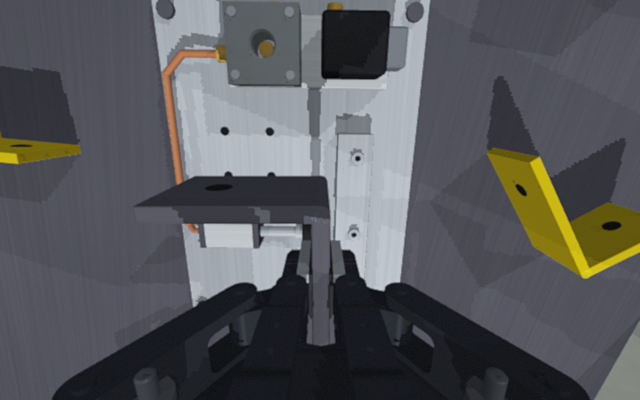

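>>> carry_out --pt "-0.002 -0.006 0 0 0 -0.14 1" --pt "-0.004 -0.012 0 0 0 -0.28 1" --pt "-0.006 -0.018 0 0 0 -0.42 1" --pt "-0.008 -0.025 0 0 0 -0.56 1" --pt "-0.01 -0.032 0 0 0 -0.7 1"

```text
time_s: 5.35
tool_pos: [0.6067, -0.1224, 0.1318]
orientation: [1.601, 0.9, -1.606]
wrist_force: [0.0, -0.0, -8.2]
grip_width: 0.0069
```

>>> carry_out --pt "-0.002 -0.006 0 0 0 -0.14 1" --pt "-0.004 -0.012 0 0 0 -0.28 1" --pt "-0.006 -0.018 0 0 0 -0.42 1" --pt "-0.008 -0.025 0 0 0 -0.56 1" --pt "-0.01 -0.032 0 0 0 -0.7 1"

```text
time_s: 5.85
tool_pos: [0.5967, -0.1543, 0.1318]
orientation: [2.047, 0.334, -2.052]
wrist_force: [-0.8, 0.2, -8.3]
grip_width: 0.0072
```

Run:
```python
from h import *
x,y=jw(.040-.038-.006,-.081); go(x,y,.132,.143-np.pi/2)
```

```text
t 5.85 pos [ 0.5967 -0.1543  0.1318] q [-0.3033  0.5467  1.7641  0.0023  0.8345  0.9458] F [-0.8235  0.1609 -8.2786] w 0.007242690292265344
shift [-0.0006 -0.0063  0.0002] turn [-0.003  -0.0027 -0.1771] yaw now -1.2506644687329893
```

>>> carry_out --pt "0 -0.006 0 0 0 -0.1 1" --pt "-0.0006 -0.0063 0 -0.003 -0.003 -0.177 1" --pt "-0.0006 -0.0063 0 -0.003 -0.003 -0.177 1" --pt "-0.0006 -0.0063 0 -0.003 -0.003 -0.177 1" --pt "-0.0006 -0.0063 0 -0.003 -0.003 -0.177 1"

```text
time_s: 6.35
tool_pos: [0.5969, -0.1604, 0.133]
orientation: [2.144, 0.161, -2.141]
wrist_force: [-0.6, 0.0, -8.0]
grip_width: 0.0076
```

Run:
```python
from h import *
import pickle
x,y=jw(.040-.038-.006,-.081); go(x,y,.132,.143-np.pi/2)
c=snap('wrist','w5.png');pickle.dump(c,open('w5.pkl','wb'))
snap('side','s5.png'); snap('top','t5.png')
```

```text
t 6.35 pos [ 0.5969 -0.1604  0.133 ] q [-0.3114  0.5448  1.7641 -0.0005  0.8308  1.1087] F [-0.6166  0.0476 -8.0482] w 0.007642491861763443
shift [-0.0008 -0.0002 -0.001 ] turn [ 0.0009  0.0017 -0.008 ] yaw now -1.4197978569393337
```

View pics/w5.png

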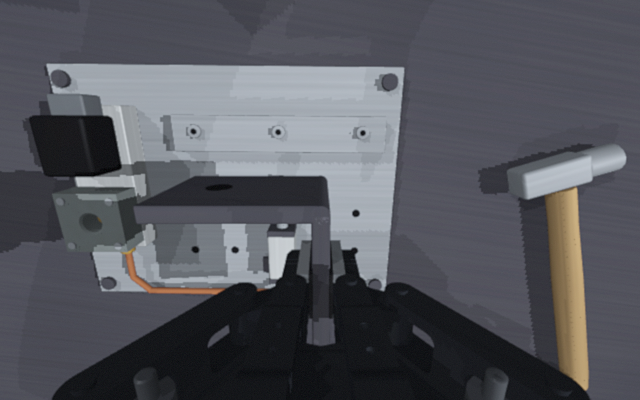

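View pics/s5.png

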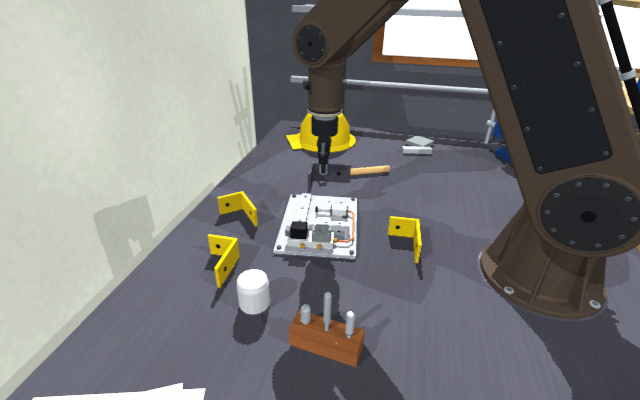

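Run:
```python
from h import *
t=cv2.imread('pics/w5.png')
cv2.imwrite('pics/w5c.png',cv2.resize(t[100:300,130:390],None,fx=3,fy=3,interpolation=cv2.INTER_CUBIC))
```

```text
(no output)
```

View pics/w5c.png

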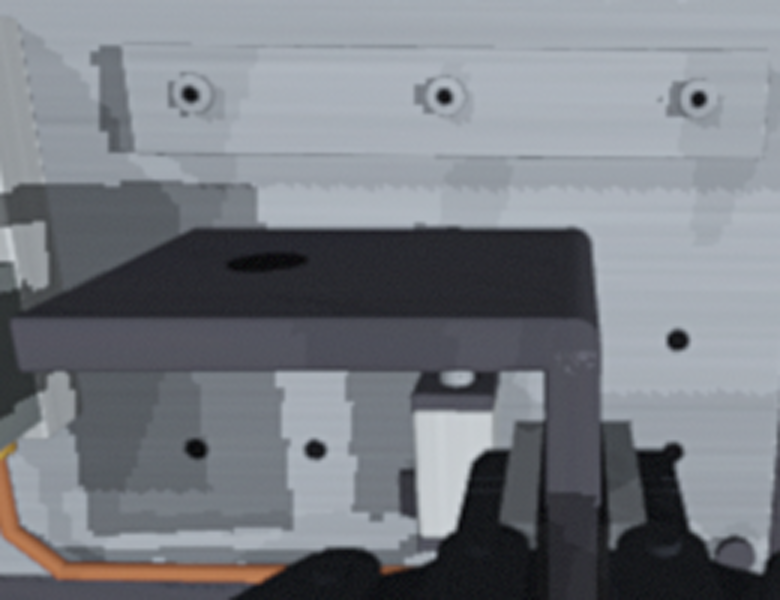

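Run:
```python
from h import *
import pickle
c=pickle.load(open('w5.pkl','rb')); W=calof(c); p=JIG
k=lambda a:[a[0]/3+130-.3,a[1]/3+100-.3]
inv=lambda w:np.array([np.cos(p[2])*(w[0]-p[0])+np.sin(p[2])*(w[1]-p[1]),-np.sin(p[2])*(w[0]-p[0])+np.cos(p[2])*(w[1]-p[1]),w[2]])
zt=.133+.0326
for n,u,z in [('so end',(12,318),zt),('so corner',(595,318),zt),('si end',(22,370),zt),('si corner',(545,369),zt),('bot out end',(193,229),zt-.06),('bot out cor',(585,229),zt-.06),('bar L',(138,153),.027),('bar mid',(450,155),.027),('bar R',(765,157),.027),('padcyl L',(418,405),.038),('cylR',(493,407),.038),('scr',(445,97),.031)]:
  w=ray(W,k(u),z); print(n,w,inv(w))
print(c['xyz'],c['attitude'])
```

```text
so end [ 0.624  -0.0812  0.1656] [ 0.0348 -0.0063  0.1656]
so corner [ 0.6356 -0.1581  0.1656] [ 0.0355 -0.0841  0.1656]
si end [ 0.6166 -0.0823  0.1656] [ 0.0274 -0.0063  0.1656]
si corner [ 0.6274 -0.1525  0.1656] [ 0.0281 -0.0774  0.1656]
bot out end [ 0.6234 -0.0802  0.1056] [ 0.0344 -0.0052  0.1056]
bot out cor [ 0.6351 -0.1577  0.1056] [ 0.035  -0.0836  0.1056]
bar L [ 0.6217 -0.032   0.027 ] [0.0396 0.0428 0.027 ]
bar mid [ 0.6345 -0.12    0.027 ] [ 0.0398 -0.0462  0.027 ]
bar R [ 0.6474 -0.209   0.027 ] [ 0.0399 -0.1362  0.027 ]
padcyl L [ 0.5612 -0.12    0.038 ] [-0.0328 -0.0358  0.038 ]
cylR [ 0.5639 -0.1421  0.038 ] [-0.0333 -0.0581  0.038 ]
scr [ 0.6507 -0.1174  0.031 ] [ 0.0561 -0.0459  0.031 ]
[ 0.6698 -0.1498  0.2754] [ 2.2024 -1.8938 -0.2804]
```

>>> carry_out --pt "0 0 -0.015 0 0 -0.007 1" --pt "0 0 -0.035 0 0 -0.007 1" --pt "0 0 -0.055 0 0 -0.007 1" --pt "0 0 -0.075 0 0 -0.007 1" --pt "0 0 -0.085 0 0 -0.007 1"

```text
time_s: 7.0
tool_pos: [0.5959, -0.1602, 0.0461]
orientation: [2.148, 0.152, -2.147]
wrist_force: [0.2, 0.5, -8.9]
grip_width: 0.0072
```

>>> carry_out --pt "0 0 0 0 0 0 1" --pt "0 0 -0.002 0 0 0 1" --pt "0 0 -0.004 0 0 0 1" --pt "0 0 -0.006 0 0 0 1" --pt "0 0 -0.007 0 0 0 1"

```text
time_s: 7.5
tool_pos: [0.5974, -0.1607, 0.0419]
orientation: [2.151, 0.151, -2.144]
wrist_force: [-0.0, -0.2, -8.1]
grip_width: 0.0071
```

Run:
```python
from h import *
import pickle
x,y=jw(.040-.038-.006,-.081); go(x,y,.0394,.143-np.pi/2)
c=snap('wrist','w6.png');pickle.dump(c,open('w6.pkl','wb'))
t=c['img']
cv2.imwrite('pics/w6c.png',cv2.resize(t[100:300,130:390],None,fx=3,fy=3,interpolation=cv2.INTER_CUBIC))
```

```text
t 7.5 pos [ 0.5974 -0.1607  0.0419] q [-0.3116  0.6695  1.8147 -0.0006  0.6537  1.1179] F [-0.0244 -0.1919 -8.1151] w 0.007104735358483303
shift [-0.0013  0.0001 -0.0025] turn [0.0015 0.0034 0.0012] yaw now -1.429043878485545
```

View pics/w6c.png

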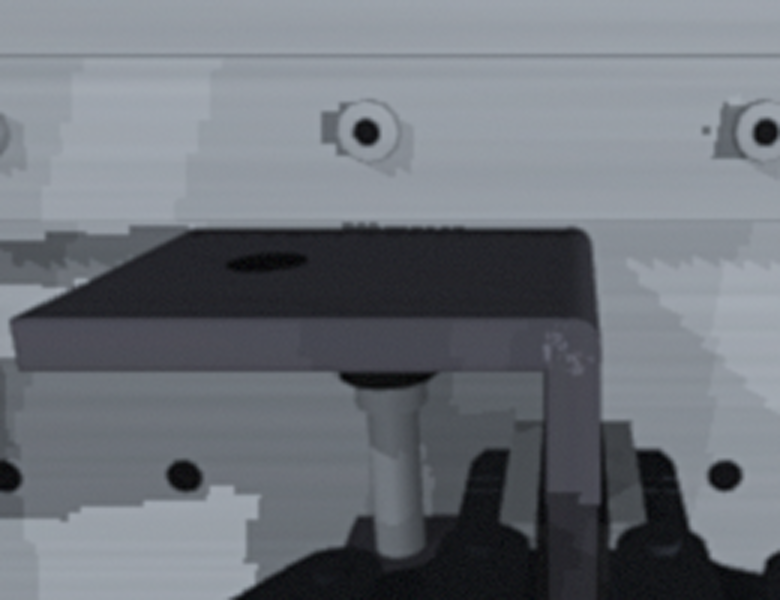

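>>> carry_out --pt "0 0 -0.001 0 0 0 1" --pt "0 0 -0.0018 0 0 0 1" --pt "0 0 -0.0025 0 0 0 1" --pt "0 0 -0.0025 0 0 0 1" --pt "0 0 -0.0025 0 0 0 1"

```text
time_s: 8.05
tool_pos: [0.5974, -0.1608, 0.0395]
orientation: [2.15, 0.151, -2.144]
wrist_force: [-1.6, -1.0, 4.0]
grip_width: 0.0072
```

>>> carry_out --pt "0.001 0.00014 0.0003 0 0 0 1" --pt "0.002 0.00028 0.0003 0 0 0 1" --pt "0.003 0.0004 0.0003 0 0 0 1" --pt "0.0035 0.0005 0.0003 0 0 0 1" --pt "0.0035 0.0005 0.0003 0 0 0 1"

```text
time_s: 8.55
tool_pos: [0.5999, -0.1601, 0.0394]
orientation: [2.149, 0.151, -2.146]
wrist_force: [-6.3, -1.3, 4.9]
grip_width: 0.0072
```

>>> carry_out --pt "0.0005 0.0001 0.0005 0 0 0 1" --pt "0.001 0.00014 0.0005 0 0 0 1" --pt "0.0015 0.0002 0.0005 0 0 0 1" --pt "0.0015 0.0002 0.0005 0 0 0 1" --pt "0.0015 0.0002 0.0005 0 0 0 1"

```text
time_s: 9.05
tool_pos: [0.6007, -0.1599, 0.0395]
orientation: [2.147, 0.152, -2.147]
wrist_force: [-10.3, -3.9, 1.7]
grip_width: 0.0072
```

>>> carry_out --pt "0.0005 0.0001 0.0002 0 0 0 1" --pt "0.001 0.00014 0.0002 0 0 0 1" --pt "0.001 0.00014 0.0002 0 0 0 1" --pt "0.001 0.00014 0.0002 0 0 0 1" --pt "0.001 0.00014 0.0002 0 0 0 1"

```text
time_s: 9.55
tool_pos: [0.6008, -0.1599, 0.0396]
orientation: [2.146, 0.152, -2.149]
wrist_force: [-14.2, -6.8, 4.2]
grip_width: 0.0071
```

Run:
```python
from h import *
import pickle
go(.6,-.16,.0394,.143-np.pi/2); print(env.get_obs()['moment'])
c=snap('wrist','w7.png');pickle.dump(c,open('w7.pkl','wb'))
t=c['img']
cv2.imwrite('pics/w7c.png',cv2.resize(t[130:270,130:390],None,fx=3,fy=3,interpolation=cv2.INTER_CUBIC))
```

```text
t 9.55 pos [ 0.6008 -0.1599  0.0396] q [-0.3082  0.6777  1.8036 -0.0019  0.6616  1.1222] F [-14.2063  -6.7547   4.1704] w 0.007079383787362084
shift [-0.0008 -0.0001 -0.0002] turn [ 0.0007 -0.0016  0.001 ] yaw now -1.428812192643465
[-1.0889  2.3799  0.0244]
```

View pics/w7c.png

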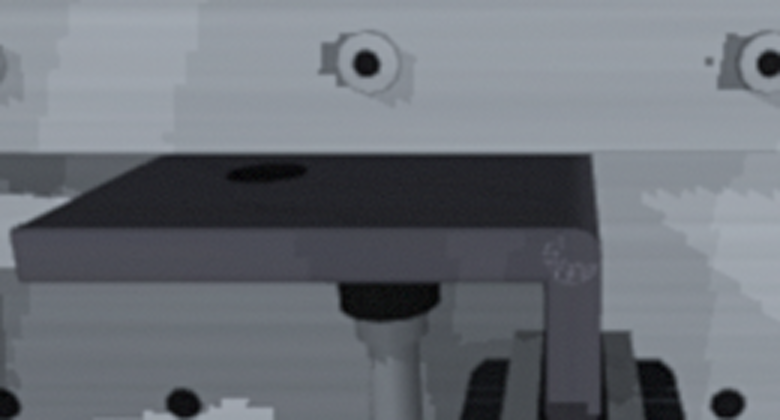

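>>> carry_out --pt "0 0 0.0004 0 0 -0.004 1" --pt "0 0 0.0004 0 0 -0.008 1" --pt "0 0 0.0004 0 0 -0.012 1" --pt "0 0 0.0004 0 0 -0.015 1" --pt "0 0 0.0004 0 0 -0.015 1"

```text
time_s: 10.1
tool_pos: [0.6008, -0.1598, 0.0397]
orientation: [2.153, 0.137, -2.157]
wrist_force: [-12.1, -6.2, -1.6]
grip_width: 0.007
```

Run:
```python
from h import *
go(.6,-.16,.0394,.143-np.pi/2); print(env.get_obs()['moment'])
```

```text
t 10.1 pos [ 0.6008 -0.1598  0.0397] q [-0.308   0.6776  1.8035 -0.0022  0.662   1.1371] F [-12.1415  -6.2045  -1.5689] w 0.0069798469899925155
shift [-0.0008 -0.0002 -0.0003] turn [ 0.0009 -0.0018  0.0155] yaw now -1.4433138769154086
[-1.0122  2.2203  0.5199]
```

>>> carry_out --pt "0 0 -0.0003 0 0 0.006 1" --pt "0 0 -0.0003 0 0 0.006 1" --pt "0 0 -0.0003 0 0 0.006 0.8" --pt "0 0 -0.0003 0 0 0.006 0.6" --pt "0 0 -0.0003 0 0 0.006 0.5"

```text
time_s: 10.6
tool_pos: [0.6038, -0.1599, 0.0404]
orientation: [2.156, 0.141, -2.148]
wrist_force: [-0.3, 0.5, -0.2]
grip_width: 0.0424
```

>>> carry_out --pt "0 0 0 0 0 0 0.4" --pt "0 0 0 0 0 0 0.4" --pt "0 0 0.03 0 0 0 0.4" --pt "0 0 0.07 0 0 0 0.4" --pt "0 0 0.11 0 0 0 0.4"

```text
time_s: 11.1
tool_pos: [0.6028, -0.1596, 0.1511]
orientation: [2.154, 0.142, -2.15]
wrist_force: [1.2, -0.5, 0.5]
grip_width: 0.0513
```

Run:
```python
from h import *
import pickle
go(.6,-.16,.0394,.143-np.pi/2); print(env.get_obs()['moment'])
c=snap('wrist','w8.png');pickle.dump(c,open('w8.pkl','wb'))
```

```text
t 11.1 pos [ 0.6028 -0.1596  0.1511] q [-0.3073  0.5292  1.7371 -0.0005  0.8734  1.131 ] F [ 1.2027 -0.535   0.4842] w 0.0512704772352302
shift [-0.0028 -0.0004 -0.1117] turn [0.001  0.0017 0.0102] yaw now -1.4379614243860863
[ 0.0432 -0.0156  0.0478]
```

View pics/w8.png

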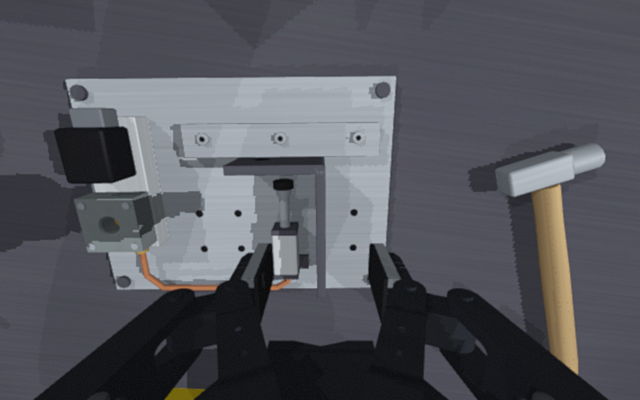

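Run:
```python
from h import *
t=cv2.imread('pics/w8.png')
cv2.imwrite('pics/w8c.png',cv2.resize(t[115:215,170:390],None,fx=3.6,fy=3.6,interpolation=cv2.INTER_CUBIC))
```

```text
(no output)
```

View pics/w8c.png

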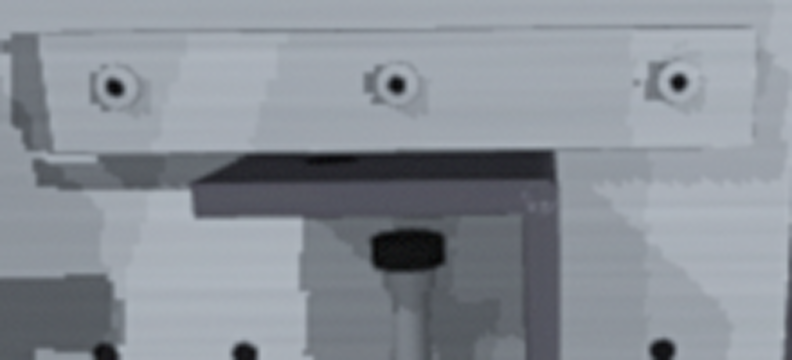

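>>> carry_out --pt "-0.005 0.02 0.04 0 0 -0.04 0" --pt "-0.018 0.07 0.07 0 0 -0.08 0" --pt "-0.03 0.12 0.09 0 0 -0.12 0" --pt "-0.042 0.17 0.09 0 0 -0.16 0" --pt "-0.055 0.22 0.09 0 0 -0.2 0"

```text
time_s: 11.65
tool_pos: [0.5523, 0.0453, 0.2411]
orientation: [-2.192, 0.078, 2.181]
wrist_force: [0.6, 0.5, 0.3]
grip_width: 0.0855
```

>>> carry_out --pt "-0.012 0.049 0 0 0 -0.03 0" --pt "-0.025 0.098 0 0 0 -0.05 0" --pt "-0.037 0.147 0 0 0 -0.05 0" --pt "-0.05 0.196 0 0 0 -0.05 0" --pt "-0.062 0.245 0 0 0 -0.05 0"

```text
time_s: 12.15
tool_pos: [0.4901, 0.2881, 0.2401]
orientation: [-2.165, 0.128, 2.159]
wrist_force: [1.4, 0.7, -0.2]
grip_width: 0.0855
```

Run:
```python
from h import *
import pickle
go(.4765,.334,.2,-1.686)
c=snap('wrist','w9.png');pickle.dump(c,open('w9.pkl','wb'))
```

```text
t 12.15 pos [0.4901 0.2881 0.2401] q [ 0.4799  0.3567  1.7777 -0.0032  1.0055  2.1696] F [ 1.3705  0.653  -0.1696] w 0.08547104695846049
shift [-0.0136  0.0459 -0.0401] turn [0.0016 0.0028 0.002 ] yaw now -1.6879939856983621
```

View pics/w9.png

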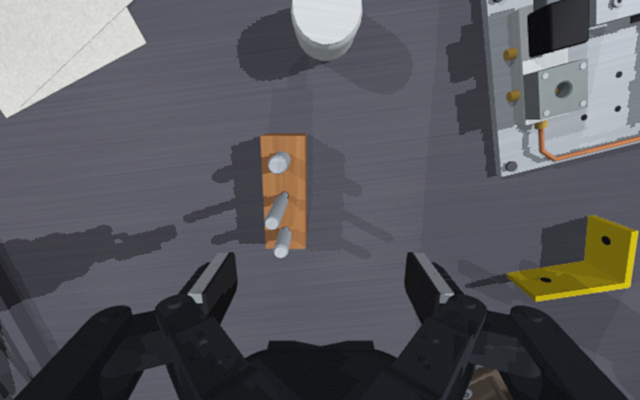

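Run:
```python
from h import *
t=cv2.imread('pics/w9.png')
cv2.imwrite('pics/w9c.png',cv2.resize(t[125:265,230:340],None,fx=4.2,fy=4.2,interpolation=cv2.INTER_CUBIC))
```

```text
(no output)
```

View pics/w9c.png

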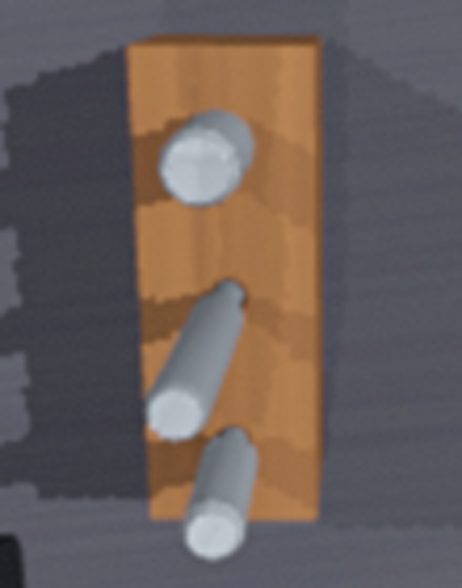

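Run:
```python
from h import *
import pickle
W=calof(pickle.load(open('w9.pkl','rb')))
k=lambda a:[a[0]/4.2+230-.4,a[1]/4.2+125-.4]
for n,u,z in [('top',(175,414),.144),('pin base',(231,297),.05),('b1',(128,45),.05),('b2',(322,40),.05),('b3',(318,518),.05),('b4',(152,520),.05)]:
  print(n,ray(W,k(u),z))
```

```text
top [0.4769 0.3328 0.144 ]
pin base [0.4763 0.3322 0.05  ]
b1 [0.549 0.349 0.05 ]
b2 [0.5442 0.297  0.05  ]
b3 [0.4046 0.3167 0.05  ]
b4 [0.4099 0.3666 0.05  ]
```

>>> carry_out --pt "-0.0134 0.04 0 0 0 -0.008 0" --pt "-0.0134 0.0446 -0.03 0 0 -0.008 0" --pt "-0.0134 0.0446 -0.06 0 0 -0.008 0" --pt "-0.0134 0.0446 -0.07 0 0 -0.008 0" --pt "-0.0134 0.0446 -0.07 0 0 -0.008 0"

```text
time_s: 12.7
tool_pos: [0.4769, 0.3302, 0.1687]
orientation: [-2.159, 0.139, 2.158]
wrist_force: [0.9, 0.4, -0.5]
grip_width: 0.0856
```

Run:
```python
from h import *
go(.4767,.3327,.089,-1.696)
c=snap('wrist','w10.png')
```

```text
t 12.7 pos [0.4769 0.3302 0.1687] q [ 0.5551  0.4552  1.8214 -0.0037  0.8668  2.2535] F [ 0.9091  0.3985 -0.4778] w 0.08561136222401813
shift [-0.0002  0.0025 -0.0797] turn [0.0033 0.     0.    ] yaw now -1.6960306494107555
```

View pics/w10.png

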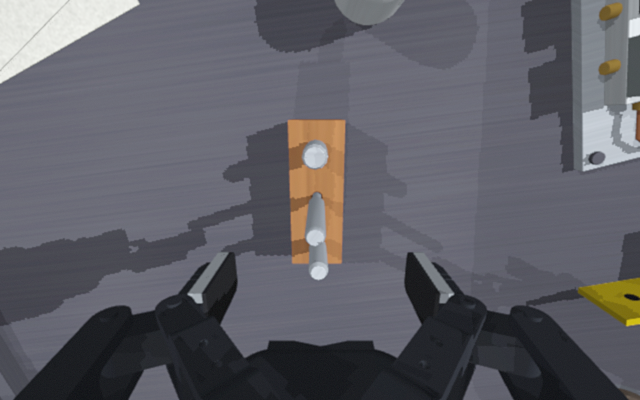

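>>> carry_out --pt "0 0.002 -0.015 0.003 0 0 0" --pt "0 0.0022 -0.035 0.003 0 0 0" --pt "0 0.0022 -0.055 0.003 0 0 0" --pt "0 0.0022 -0.072 0.003 0 0 0" --pt "0 0.0022 -0.0797 0.003 0 0 0"

```text
time_s: 13.25
tool_pos: [0.4782, 0.3328, 0.0903]
orientation: [-2.159, 0.134, 2.153]
wrist_force: [-1.4, 0.4, -0.4]
grip_width: 0.0853
```

>>> carry_out --pt "0 0 0 0 0 0 0.4" --pt "0 0 0 0 0 0 0.6" --pt "0 0 0 0 0 0 0.7" --pt "0 0 0 0 0 0 0.75" --pt "0 0 0 0 0 0 0.75"

```text
time_s: 13.75
tool_pos: [0.4779, 0.3331, 0.0907]
orientation: [-2.159, 0.133, 2.153]
wrist_force: [0.5, -0.1, -0.4]
grip_width: 0.0213
```

Run:
```python
from h import *
go(.4767,.3327,.089,-1.696)
c=snap('wrist','w11.png')
```

```text
t 13.75 pos [0.4779 0.3331 0.0907] q [ 0.5569  0.5614  1.8775 -0.0005  0.6994  2.2532] F [ 0.5011 -0.1408 -0.4095] w 0.02125093371712647
shift [-0.0012 -0.0004 -0.0017] turn [-0.0015  0.003   0.    ] yaw now -1.6960335740909223
```

View pics/w11.png

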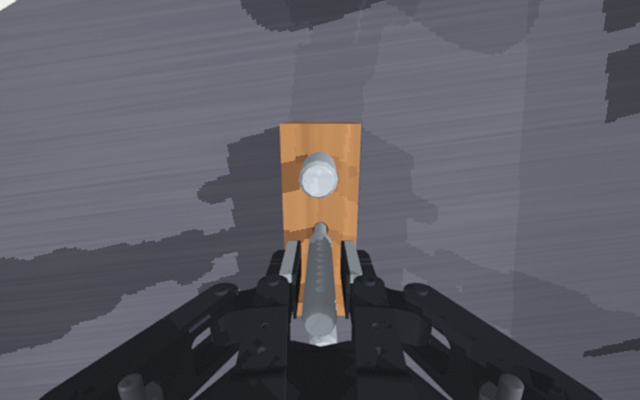

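>>> carry_out --pt "-0.001 -0.0003 -0.0015 -0.0015 0.003 0 0.75" --pt "-0.001 -0.0003 -0.0015 -0.0015 0.003 0 0.85" --pt "-0.001 -0.0003 -0.0015 -0.0015 0.003 0 1" --pt "-0.001 -0.0003 -0.0015 -0.0015 0.003 0 1" --pt "-0.001 -0.0003 -0.0015 -0.0015 0.003 0 1"

```text
time_s: 14.3
tool_pos: [0.4766, 0.3327, 0.0886]
orientation: [-2.156, 0.136, 2.158]
wrist_force: [-0.3, 1.1, 2.5]
grip_width: 0.0124
```

>>> carry_out --pt "0 0 0.002 0 0 0 1" --pt "0 0 0.01 0 0 0 1" --pt "0 0 0.02 0 0 0 1" --pt "0 0 0.04 0 0 0 1" --pt "0 0 0.06 0 0 0 1"

```text
time_s: 14.8
tool_pos: [0.4765, 0.3325, 0.1499]
orientation: [-2.156, 0.136, 2.158]
wrist_force: [0.2, 0.2, -1.3]
grip_width: 0.0123
```

>>> carry_out --pt "0 0 0.03 0 0 0 1" --pt "0 0 0.07 0 0 0 1" --pt "0 0 0.1 0 0 0 1" --pt "0 0 0.1 0 0 0 1" --pt "0 0 0.1 0 0 0 1"

```text
time_s: 15.3
tool_pos: [0.4767, 0.3326, 0.2497]
orientation: [-2.157, 0.135, 2.156]
wrist_force: [-0.1, 0.0, -1.3]
grip_width: 0.0125
```

Run:
```python
from h import *
x,y=jw(-.015,.105); print(x,y);go(x,y,.2,-1.696)
c=snap('wrist','w12.png');c=snap('side','s12.png')
cv2.imwrite('pics/s12c.png',cv2.resize(c['img'][200:370,240:420],None,fx=3.5,fy=3.5,interpolation=cv2.INTER_CUBIC))
```

```text
0.5588706696303432 0.02191437479929738
t 15.3 pos [0.4767 0.3326 0.2497] q [ 0.5571  0.3653  1.7375 -0.0001  1.038   2.2531] F [-0.0633  0.0092 -1.2738] w 0.012509031856430566
shift [ 0.0821 -0.3107 -0.0497] turn [-0.0004  0.0008 -0.    ] yaw now -1.6959808392254412
```

View pics/w12.png

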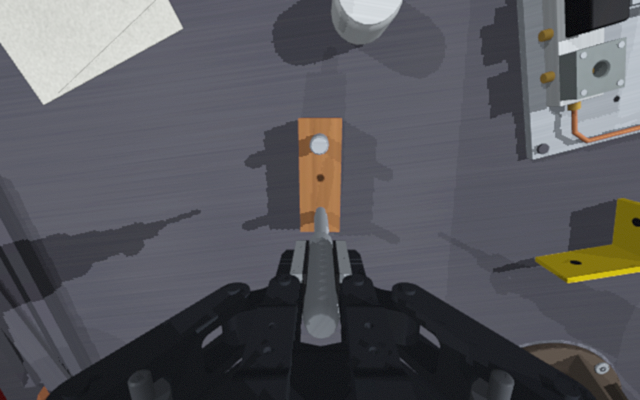

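View pics/s12c.png

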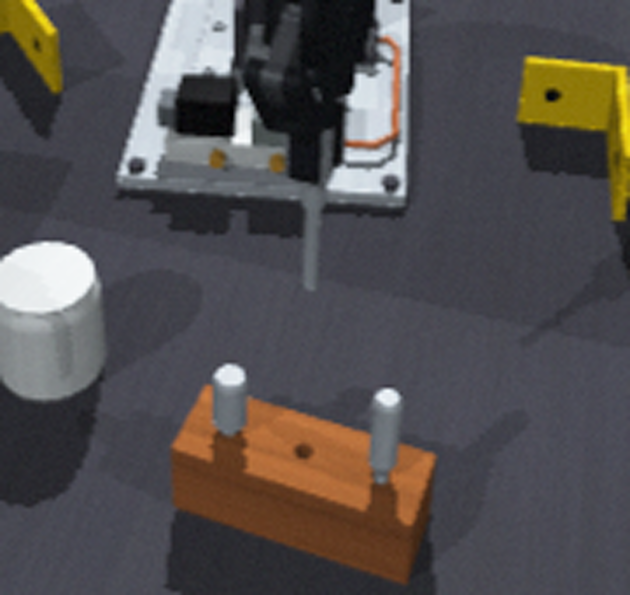

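>>> carry_out --pt "0.011 -0.042 0 0 0 0 1" --pt "0.022 -0.084 0 0 0 0 1" --pt "0.033 -0.126 0 0 0 0 1" --pt "0.044 -0.168 0 0 0 0 1" --pt "0.055 -0.21 0 0 0 0 1"

```text
time_s: 15.9
tool_pos: [0.531, 0.1208, 0.2474]
orientation: [-2.154, 0.136, 2.16]
wrist_force: [1.3, 0.2, -1.0]
grip_width: 0.0124
```

>>> carry_out --pt "0.011 -0.042 -0.01 0 0 0 1" --pt "0.021 -0.08 -0.03 0 0 0 1" --pt "0.027 -0.101 -0.05 0 0 0 1" --pt "0.027 -0.101 -0.06 0 0 0 1" --pt "0.027 -0.101 -0.06 0 0 0 1"

```text
time_s: 16.4
tool_pos: [0.557, 0.0214, 0.1863]
orientation: [-2.151, 0.137, 2.162]
wrist_force: [0.1, 0.5, -1.0]
grip_width: 0.0125
```

Run:
```python
from h import *
import pickle
x,y=jw(-.015,.105); go(x,y,.19,-1.696)
for n in ['wrist','side','top']:
  c=snap(n,n[0]+'13.png');pickle.dump(c,open(n[0]+'13.pkl','wb'))
  if n=='side': cv2.imwrite('pics/s13c.png',cv2.resize(c['img'][150:270,260:380],None,fx=5,fy=5,interpolation=cv2.INTER_CUBIC))
```

```text
t 16.4 pos [0.557  0.0214 0.1863] q [-0.0158  0.4061  1.8536 -0.0004  0.8872  1.6818] F [ 0.095   0.5294 -1.0413] w 0.012545639659211663
shift [0.0019 0.0006 0.0037] turn [ 0.0003 -0.0053  0.0013] yaw now -1.697307594087345
```

View pics/w13.png

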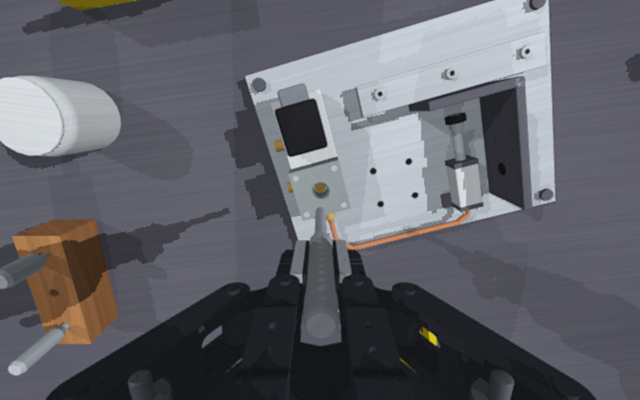

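View pics/s13c.png

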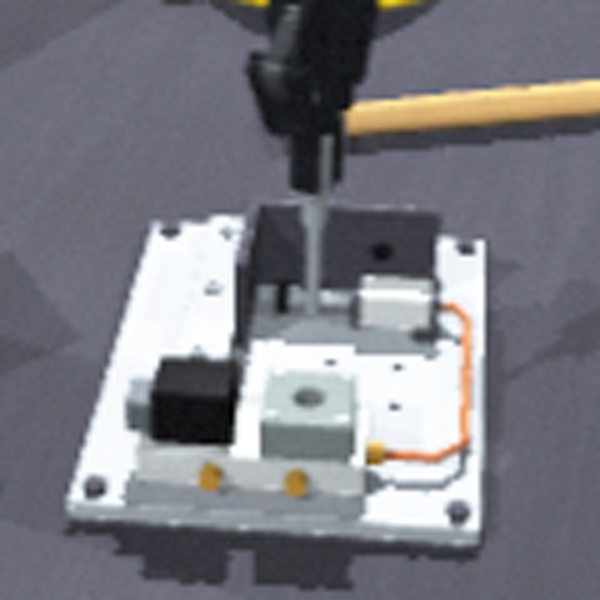

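Run:
```python
from h import *
import pickle
t=cv2.imread('pics/w13.png')
cv2.imwrite('pics/w13c.png',cv2.resize(t[150:260,270:370],None,fx=6,fy=6,interpolation=cv2.INTER_CUBIC))
S=calof(pickle.load(open('s13.pkl','rb')))
k=lambda a:[a[0]/5+260-.4,a[1]/5+150-.4]
print('side tip',ray(S,k((309,314)),.1117),'hole',ray(S,k((310,397)),.058))
```

```text
side tip [0.5578 0.0257 0.1117] hole [0.5567 0.0243 0.058 ]
```

View pics/w13c.png

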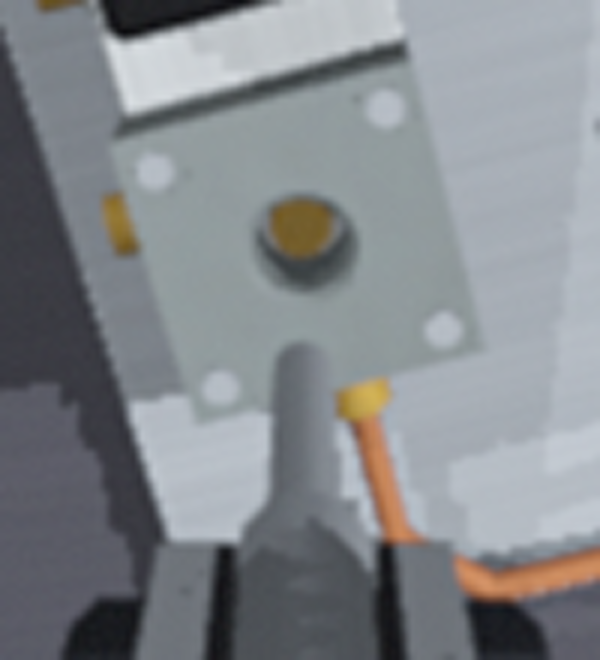

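Run:
```python
from h import *
import pickle
W=calof(pickle.load(open('w13.pkl','rb')))
k=lambda a:[a[0]/6+270-.4,a[1]/6+150-.4]
print('tip far edge',ray(W,k((302,342)),.1117),'hole',ray(W,k((304,242)),.058),'button',ray(W,k((302,227)),.044))
for d in [(154,172),(386,109),(443,329),(221,388)]: print(ray(W,k(d),.058))
o=env.get_obs();print(o['tool_pos'])
```

```text
tip far edge [0.5602 0.0207 0.1117] hole [0.5595 0.0205 0.058 ] button [0.5585 0.021  0.044 ]
[0.574  0.0428 0.058 ]
[0.5794 0.0049 0.058 ]
[ 0.5419 -0.0003  0.058 ]
[0.5364 0.0374 0.058 ]
[0.5585 0.0225 0.1889]
```

>>> carry_out --pt "0.0006 -0.001 0 0 0 0 1" --pt "0.0006 -0.001 -0.015 0 0 0 1" --pt "0.0006 -0.001 -0.03 0 0 0 1" --pt "0.0006 -0.001 -0.042 0 0 0 1" --pt "0.0006 -0.001 -0.048 0 0 0 1"

```text
time_s: 17.05
tool_pos: [0.5589, 0.021, 0.14]
orientation: [-2.156, 0.135, 2.159]
wrist_force: [0.4, 0.2, -0.1]
grip_width: 0.0127
```

Run:
```python
from h import *
import pickle
go(.5592,.0216,.125,-1.696)
c=snap('wrist','w14.png');cv2.imwrite('pics/w14c.png',cv2.resize(c['img'][130:260,250:390],None,fx=5,fy=5,interpolation=cv2.INTER_CUBIC)); pickle.dump(c,open('w14.pkl','wb'))
c=snap('side','s14.png');cv2.imwrite('pics/s14c.png',cv2.resize(c['img'][150:270,260:380],None,fx=5,fy=5,interpolation=cv2.INTER_CUBIC))
```

```text
t 17.05 pos [0.5589 0.021  0.14  ] q [-0.0163  0.4672  1.8933 -0.0006  0.7824  1.6795] F [ 0.4248  0.2343 -0.1456] w 0.012740706516552232
shift [ 0.0003  0.0006 -0.015 ] turn [ 0.0004 -0.0013 -0.0006] yaw now -1.695352722078321
```

View pics/w14c.png

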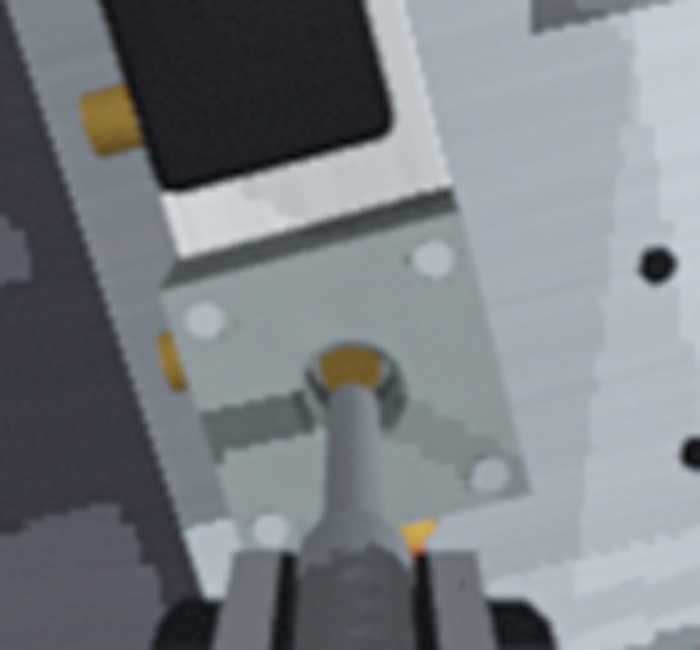

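View pics/s14c.png

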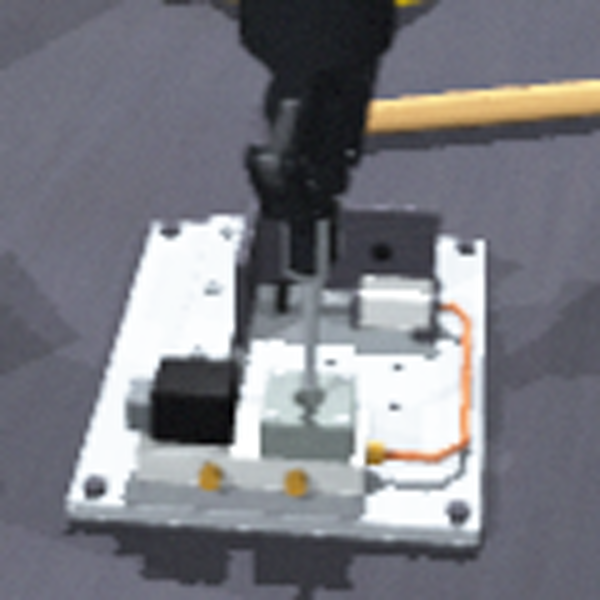

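Run:
```python
from h import *
import pickle
W=calof(pickle.load(open('w14.pkl','rb')))
k=lambda a:[a[0]/5+250-.4,a[1]/5+130-.4]
print('far edge',ray(W,k((352,385)),.0654),'hole',ray(W,k((354,386)),.058))
print(np.mean([ray(W,k(d),.058) for d in [(205,320),(433,258),(490,474),(270,530)]],0),env.get_obs()['tool_pos'])
```

```text
far edge [0.5625 0.0203 0.0654] hole [0.5599 0.0203 0.058 ]
[0.5579 0.0213 0.058 ] [0.5589 0.0209 0.1402]
```

>>> carry_out --pt "0 0.0005 -0.006 0 0 0 1" --pt "0 0.0005 -0.012 0 0 0 1" --pt "0 0.0005 -0.017 0 0 0 1" --pt "0 0.0005 -0.02 0 0 0 1" --pt "0 0.0005 -0.022 0 0 0 1"

```text
time_s: 17.65
tool_pos: [0.5591, 0.0211, 0.1183]
orientation: [-2.156, 0.136, 2.158]
wrist_force: [-0.1, -0.1, 0.2]
grip_width: 0.0125
```

>>> carry_out --pt "0 0 -0.001 0 0 0 1" --pt "0 0 -0.002 0 0 0 1" --pt "0 0 -0.003 0 0 0 1" --pt "0 0 -0.004 0 0 0 1" --pt "0 0 -0.004 0 0 0 1"

```text
time_s: 18.15
tool_pos: [0.5592, 0.0211, 0.1146]
orientation: [-2.156, 0.136, 2.158]
wrist_force: [-0.8, -0.4, 1.5]
grip_width: 0.0128
```

Run:
```python
from h import *
go(.5592,.0216,.1113,-1.696)
c=snap('wrist','w15.png')
```

```text
t 18.15 pos [0.5592 0.0211 0.1146] q [-0.0162  0.5033  1.9119 -0.0007  0.7271  1.6804] F [-0.8411 -0.3553  1.4571] w 0.01284700926073766
shift [-0.      0.0005 -0.0033] turn [ 0.0005 -0.0007 -0.    ] yaw now -1.6959768197943692
```

View pics/w15.png

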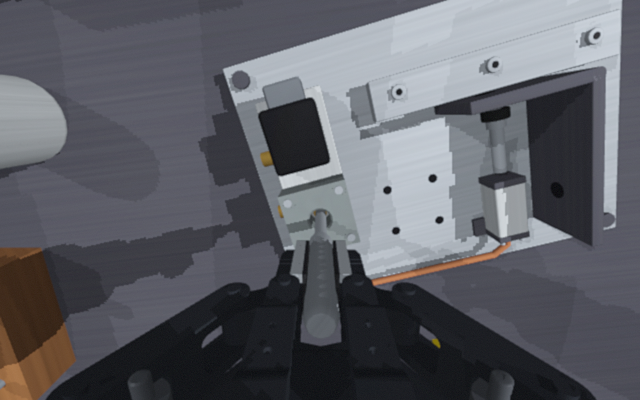

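>>> carry_out --pt "0 0 -0.0005 0 0 0 1" --pt "0 0 -0.001 0 0 0 1" --pt "0 0 -0.0018 0 0 0 1" --pt "0 0 -0.0025 0 0 0 1" --pt "0 0 -0.0025 0 0 0 1"

```text
time_s: 18.7
tool_pos: [0.5593, 0.0211, 0.1121]
orientation: [-2.156, 0.136, 2.158]
wrist_force: [-0.6, -1.1, 3.3]
grip_width: 0.0125
```

>>> carry_out --pt "0 0 -0.0005 0 0 0 1" --pt "0 0 -0.001 0 0 0 1" --pt "0 0 -0.0015 0 0 0 1" --pt "0 0 -0.0015 0 0 0 1" --pt "0 0 -0.0015 0 0 0 1"

```text
time_s: 19.2
tool_pos: [0.5596, 0.0211, 0.1112]
orientation: [-2.157, 0.136, 2.157]
wrist_force: [-1.9, -1.0, 12.3]
grip_width: 0.0125
```

>>> carry_out --pt "0 0 -0.0003 0 0 0 1" --pt "0 0 -0.0004 0 0 0 1" --pt "0 0 -0.0004 0 0 0 1" --pt "0 0 -0.0004 0 0 0 1" --pt "0 0 -0.0004 0 0 0 1"

```text
time_s: 19.7
tool_pos: [0.5597, 0.0211, 0.1111]
orientation: [-2.158, 0.136, 2.156]
wrist_force: [-2.7, -1.2, 17.2]
grip_width: 0.0122
```

Run:
```python
from h import *
import pickle
go(.5592,.0216,.1113,-1.696)
c=snap('wrist','w16.png');cv2.imwrite('pics/w16c.png',cv2.resize(c['img'][0:260,210:640],None,fx=1.8,fy=1.8,interpolation=cv2.INTER_CUBIC)); pickle.dump(c,open('w16.pkl','wb'))
c=snap('side','s16.png');cv2.imwrite('pics/s16c.png',cv2.resize(c['img'][150:370,230:400],None,fx=2.7,fy=2.7,interpolation=cv2.INTER_CUBIC))
c=snap('top','t16.png')
```

```text
t 19.7 pos [0.5597 0.0211 0.1111] q [-0.0161  0.5086  1.9142 -0.0007  0.7183  1.6804] F [-2.7482 -1.2366 17.1812] w 0.01222557020640614
shift [-0.0005  0.0005  0.0002] turn [ 0.0005  0.0006 -0.    ] yaw now -1.6959514348260543
```

View pics/w16c.png

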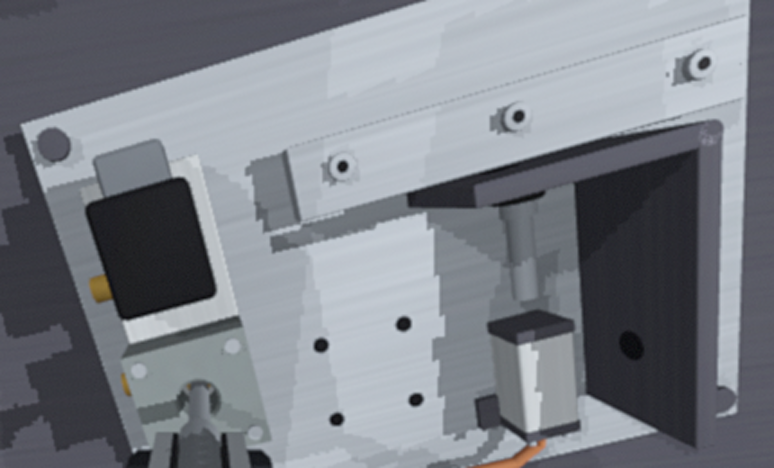

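View pics/s16c.png

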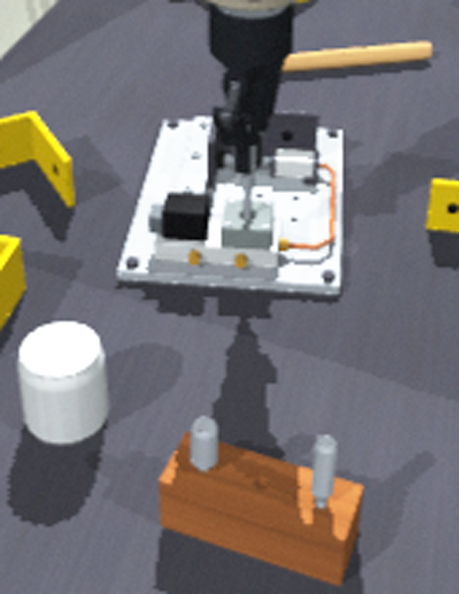

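>>> carry_out --pt "0 0 0.0002 0 0 0 1" --pt "0 0 0.0002 0 0 0 1" --pt "0 0 0.0002 0 0 0 1" --pt "0 0 0.0002 0 0 0 1" --pt "0 0 0.0002 0 0 0 1"

```text
time_s: 20.35
tool_pos: [0.5597, 0.0211, 0.1111]
orientation: [-2.157, 0.136, 2.157]
wrist_force: [-2.4, -0.0, 14.2]
grip_width: 0.0125
```

>>> carry_out --pt "0 0 0 0 0 0 1" --pt "0 0 0 0 0 0 1" --pt "0 0 0 0 0 0 1" --pt "0 0 0 0 0 0 1" --pt "0 0 0 0 0 0 1"

```text
time_s: 20.85
tool_pos: [0.5596, 0.0211, 0.1111]
orientation: [-2.157, 0.136, 2.157]
wrist_force: [-2.5, -1.9, 14.4]
grip_width: 0.0127
```

Steady at about 15.5 N total push, clamp tight. Handing in.

Run:
```python
from h import *
print(env.job_done());
```

```text
the job is handed in; nothing more can be done
None
```

The job was handed in at about 21 s, with the punch still gripped and the override button held down.

- **Bracket:** I lifted it by the long leg, turned it a quarter turn clockwise and lowered it. I then pushed it against the stop bar until the arm stalled at about 14 N and let go. Its short leg is centred on the clamp line. In the wrist picture after release, the top edge of the leg was parallel to the bar within about 0.3 degrees.
- **Punch and button:** I pulled the long pin punch straight up out of the middle hole and put its tip through the housing hole. The button came up firm after about 7 mm. The push was steady at about 15.5 N over the last second. I had gone briefly to about 18 N before easing back.
- **Last pictures:** They show the pad pressed on the inside of the short leg and the leg against the bar. The other two punches are in the block, and the tin and hammer are where they were.

No check failed. The small disagreements were:

- **Camera estimates:** The cameras differed by 1–3 mm on the position of the jig and hole. I used the wrist camera, and the punch entered the hole without touching it.
- **First push on the bar:** That push showed almost no turning force, so I could not tell whether the leg was flat. I twisted the bracket about 0.8 degrees into the bar until it resisted, then eased back before letting go.

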